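# Lay the chopsticks on their rest and put away the stray cutlery

### The job

Finish laying the set-meal tray: lay both chopsticks side by side, uncrossed and straight across the white porcelain rest, thick ends down on the tray floor and thin ends resting on the rest and poking one to four centimetres past it towards the short end of the tray that it is nearest to. Put the stray spoon and fork away, each flat in the wooden box that already holds one of its kind. Leave the bowls and the little dish where they are.

Things in the scene. Friction and masses are not known exactly. Their poses are not given: they have to be found in the camera images.
- stick_a: One of two identical reddish-brown wooden chopsticks, 210 mm long, square in section, tapering from 9 mm (thick end) to 6.5 mm (thin end). Origin: middle of its length, on its underside. Its +x axis points to the thin end, z up. It starts flat on the table; 8 mm wide at the origin, which is a good place to grip it. 18 g.
- stick_b: One of two identical reddish-brown wooden chopsticks, 210 mm long, square in section, tapering from 9 mm (thick end) to 6.5 mm (thin end). Interchangeable with stick_a in looks; both are laid. Origin: middle of its length, on its underside. Its +x axis points to the thin end, z up. It starts flat on the table; 8 mm wide at the origin, which is a good place to grip it. 18 g.
- stick_a_tip (a point): Centre of stick_a's thin end face, 105 mm along +x from its origin, 3 mm above its underside.
- stick_a_butt (a point): Centre of stick_a's thick end face, 105 mm along -x from its origin, 4.5 mm above its underside.
- stick_b_tip (a point): Centre of stick_b's thin end face, as for stick_a.
- stick_b_butt (a point): Centre of stick_b's thick end face, as for stick_a.
- rest: Fixed white porcelain bar on the tray floor, 80 mm long (its x), 16 mm wide (y), 14 mm high, with a 6 mm wide lip at each end 4 mm higher (68 mm of flat top between). Origin: centre of its underside, on the tray floor. Chopsticks lie along its y: thin ends past its -y side (near short end of the tray), thick ends on the tray floor on its +y side. 34 mm between them leaves finger room.
- tray: Fixed dark lacquered tray, 320 mm (its x) by 360 mm (its y), origin at the centre of its underside. Floor 8 mm thick; rim 8 mm wide, its top 20 mm above the table. The rest stands near the +x long side, towards the -y short end; the bowls stand in a row along the -x long side.
- spoon: Loose steel spoon, 156 mm long, round bowl 36 mm wide. Origin: middle, at the level it lies on; +x points to the bowl, z up. The handle is arched: around the origin it is 12 mm wide and spans 5 to 11 mm above the table; grip it there. 45 g.
- spoon_head (a point): Middle of the spoon's bowl, 75 mm along +x from its origin.
- spoon_end (a point): End of the spoon's handle, 77 mm along -x from its origin.
- fork: Loose steel fork, 166 mm long, four tines, head 26 mm wide. Origin: middle, at the level it lies on; +x points to the tines, z up. Handle as the spoon's: around the origin 12 mm wide, spanning 5 to 11 mm above the table; grip it there. 45 g.
- fork_head (a point): Head of the fork, 75 mm along +x from its origin.
- fork_end (a point): End of the fork's handle, 77 mm along -x from its origin.
- spoon_box: Fixed open wooden box for spoons, 210 mm (its x) by 90 mm (its y) outside, 40 mm high, walls and floor 5 mm; origin at the centre of its underside. A spoon already lies fixed in it along its +y wall. The two boxes are alike but for what lies in them, and may have swapped places.
- fork_box: Fixed open wooden box for forks, like the spoon box in every size; a fork already lies fixed in it along its +y wall.
- rice_bowl: Bystander: stone-grey rice bowl, 104 mm across, 55 mm high, on the tray. Origin: centre of its foot.
- soup_bowl: Bystander: dark red soup bowl, 92 mm across, 60 mm high, on the tray. Origin: centre of its foot.
- dish: Bystander: small white eight-sided dish, 82 mm across, 31 mm high, on the tray. Origin: centre of its foot.
Not all that is in view belongs to the job. Leave any red or yellow look-alike of the spoon_box alone.

How it is judged:
At the end, for the whole second after the job is handed in: Both chopsticks lie still on rest and tray, uncrossed, within 0.25 rad of straight; thin ends 10-60 mm past the rest's centre line (-y), within 36 mm of its middle, under 30 mm high; thick ends over 100 mm to +y. Spoon and fork lie still, both ends inside and below the rim of their own box (x of stick_a_tip in the frame of rest between -0.036 and 0.036 m and y of stick_a_tip in the frame of rest between -0.06 and -0.01 m and z of each of stick_a_tip, stick_b_tip in the frame of rest below 0.03 m and y of each of stick_a_butt, stick_b_butt in the frame of rest above 0.1 m and angle between the x axis of each of stick_a, stick_b and the y axis of rest, either way round below 0.25 rad and contact force between each of stick_a, stick_b and rest above 0.005 N and contact force between each of stick_a, stick_b and tray above 0.005 N and linear speed of each of stick_a, stick_b, spoon, fork below 0.02 m/s and x of stick_b_tip in the frame of rest between -0.036 and 0.036 m and y of stick_b_tip in the frame of rest between -0.06 and -0.01 m and (y of each of stick_b_tip, stick_b_butt in the frame of stick_a above 0.004 m or y of each of stick_b_tip, stick_b_butt in the frame of stick_a below -0.004 m) and x of spoon_head in the frame of spoon_box between -0.102 and 0.102 m and y of spoon_head in the frame of spoon_box between -0.042 and 0.042 m and z of spoon_head in the frame of spoon_box between 0.003 and 0.04 m and x of spoon_end in the frame of spoon_box between -0.102 and 0.102 m and y of spoon_end in the frame of spoon_box between -0.042 and 0.042 m and z of spoon_end in the frame of spoon_box between 0.003 and 0.04 m and x of fork_head in the frame of fork_box between -0.102 and 0.102 m and y of fork_head in the frame of fork_box between -0.042 and 0.042 m and z of fork_head in the frame of fork_box between 0.003 and 0.04 m and x of fork_end in the frame of fork_box between -0.102 and 0.102 m and y of fork_end in the frame of fork_box between -0.042 and 0.042 m and z of fork_end in the frame of fork_box between 0.003 and 0.04 m); the robot touches nothing.
It fails at once if the rice bowl is moved more than 20 mm or tipped (distance of rice_bowl from where it was at the start of the episode above 0.02 m or angle between rice_bowl's own z axis and vertical above 0.35 rad).
It fails at once if the soup bowl is moved more than 20 mm or tipped (distance of soup_bowl from where it was at the start of the episode above 0.02 m or angle between soup_bowl's own z axis and vertical above 0.35 rad).
It fails at once if the dish is moved more than 20 mm or tipped (distance of dish from where it was at the start of the episode above 0.02 m or angle between dish's own z axis and vertical above 0.35 rad).
It also fails if it takes over 72 s, if anything falls off the work surface, if the arm or the gripper's body presses on something with over 40 N, if the wrist force passes 120 N, or if a joint passes its speed limit or range.

### The arm

A 7-joint arm with a two-finger parallel gripper is mounted at the origin on the work surface. World frame = base frame: x ahead of the robot, y to its left, z up, the work surface at z = 0. Lengths are in m, angles in rad, forces in N, time in s.
With the tool pointing down it reaches from about 0.425 to 0.875 m from the base axis. Payload 8.4 kg.
Tool frame: the origin (TCP) lies midway between the tips of the shut fingers; the grasp point (between the pads) lies 19 mm behind it (manip.hold_point_z is the distance from the TCP to the grasp point, in m); z points along the fingers, y is the line along which they close (so a half turn about z gives the same grasp; the last joint's range is limited). The gripper opens to 87 mm and grips with 3 to 60 N. Pads are 19 mm wide; open, the fingers measure 117 mm over their backs; the gripper's body (75 mm by 190 mm) begins 51 mm behind the grasp point.
Start: joints at [1.087, 0.333, 0.04, 1.465, -0.013, 1.343, -0.059], TCP at [0.244, -0.602, 0.223] pointing down, gripper open.
Joint ranges: [-2.58, 2.58], [-0.38, 2.09], [-1.3, 1.39], [0.25, 2.4], [-1.5, 4.64], [0.08, 2.09], [-2.65, 2.65]. Speed limits (rad/s): [2.22, 2.22, 2.79, 2.79, 3.14, 3.14, 3.14].

### API

Orientations are given as a unit quaternion [x, y, z, w].
In Python, from cell import read_state, get_image, manip, look_for, pinpoint gives the robot as it stands.
- The arm moves only by the shell command python3 -m pendant 'ROWS' [FORCE]. ROWS is JSON, a list that holds one entry, the list of rows, each a list of 5 numbers: the shift along the world's x, y, z scaled (see below), then the turn about the world's z scaled (see below), then the opening, from -1 (shut) to 1 (fully open). A call has exactly 8 rows; each row shifts and turns the commanded pose from where the row before left it; what a row does not reach is not made up. The controller multiplies each number of a shift by 25 mm and each number of a turn by 0.12 rad. A row lasts 1/12 s, in which the tool goes at most 41.7 mm and 7.16 degrees, less where a joint would pass 70% of its speed; a pose out of reach is approached as far as the arm can. A call with a number of a shift or a turn outside -1 to 1 is refused whole. A call with a gripper value outside its range is refused whole. The fingers move at their own pace and stop on an object; FORCE is the grip in N (left out, the last holds). Time passes only in rows, so rows that do not move let the fingers close, or fill a call up. It gives the time, the measured TCP pose, the force, the opening and the grip force at its end, in the units of the state.
- read_state(): the state, without advancing time (a new reading comes with each control period).
- get_image(name): name is "side" or "top"; returns a dict with "frame" (400x640x3 uint8, blue, green, red), "depth" (400x640 float32, m along the optical axis (not along the pixel's ray), 0 where there is no reading), "fx", "fy", "cx", "cy" (pixels), "R" (3x3) and "t" (3): a world point X has camera coordinates R X + t. Camera axes: x right, y down, z forward; pixel columns grow to the right and rows downward; lengths in m; the calibration is good to about 2 mm. A picture is of the moment at which its call begins.
- manip.job_done(): hands the job in; it is judged then, once.
Trained networks look in a picture, given as the dict that the camera call returned (one of the last four; its "shot" number tells which), for a name from the list of things; names that differ only in an ending like _2 or _b are one class to them, and where a whole thing is asked for, a point or a joint stands for the part that bears it (a point fixed in the world has none). Each returns a list of dicts, best first, with "p" (0 to 1); they miss things now and then, are a little off and sometimes report something else, mostly with a low value. They report only what shows in the picture. A call takes as long as a camera call. They do not tell look-alikes from the thing itself.
- look_for(picture, thing): "extent" ([left, top, width, height] in pixels, round what is visible of it).
- pinpoint(picture, thing): "pixel" ([column, row] in pixels: a listed point, or the origin of a listed thing).
The state is a dict: "time": time; "joint_pos": joint angles; "dq": joint speeds; "joint_torque": joint torques, N m; "eef_pos": TCP position; "tool_rot": TCP orientation; "force": force on the tool from outside, world axes, zero at the start; "torque": the same for the moment, N m; "width": opening from 0.0 (shut) to 1.0 (fully open); "grip_force": force on a finger pad.
Only numpy, scipy, OpenCV 4.12 (cv2) and the standard library are available. Lean on these libraries where they do the work, as an engineer would, in place of code of your own. Each camera call takes 0.05 s, during which the arm holds its last target. There are 200 camera calls.

## Working session

There is one attempt and no reset: what is moved stays moved. The work goes in short steps, Python scripts to look and compute and a shell command to move; the robot and the scene stay as the last step left them, time stands still between calls to the robot, and variables do not carry over. Pictures are saved under pics/ and viewed, at most 10 in all, crops included, and the job is handed in when it is done.

```bash
mkdir -p pics; ls; cat > h.py <<'E'
import numpy as np, cv2
from cell import read_state, get_image, manip, look_for, pinpoint
def ray(im,px,z):
    R=np.array(im["R"]);t=np.array(im["t"])
    d=R.T@np.array([(px[0]-im["cx"])/im["fx"],(px[1]-im["cy"])/im["fy"],1]);c=-R.T@t
    return c+d*(z-c[2])/d[2]
def dep(im,px):
    u,v=int(round(px[0])),int(round(px[1]))
    z=im["depth"][v,u];R=np.array(im["R"]);t=np.array(im["t"])
    return R.T@(np.array([(px[0]-im["cx"])/im["fx"]*z,(px[1]-im["cy"])/im["fy"]*z,z])-t)
E
python3 - <<'E'
from h import *
print(manip.hold_point_z,read_state()['width'],read_state()['tool_rot'],read_state()['time'])
for n in("top","side"):
    im=get_image(n);cv2.imwrite(f"pics/{n}0.png",im["frame"])
    print(n,-np.array(im["R"]).T@np.array(im["t"]))
    for th in ["stick_a","stick_a_tip","stick_a_butt","rest","tray","spoon","spoon_head","spoon_end","fork","fork_head","fork_end","spoon_box","fork_box"]:
        for r in pinpoint(im,th)[:4]:
            p=r["pixel"];print(th,round(r["p"],2),np.round(p),np.round(ray(im,p,0.005),3),np.round(dep(im,p),3))
E
```

```text
pics
0.0187 1.0004007701595856 [ 9.81554907e-01  1.91178765e-01 -2.09976812e-04 -7.74699978e-04] 0.0
top [0.29526725 0.00840074 1.32211572]
stick_a 0.75 [178. 222.] [0.52  0.455 0.005] [0.52  0.455 0.005]
stick_a 0.44 [197. 220.] [0.525 0.394 0.005] [ 0.525  0.395 -0.   ]
stick_a_tip 0.53 [178. 190.] [0.628 0.465 0.005] [0.628 0.465 0.003]
stick_a_butt 0.66 [179. 258.] [0.403 0.446 0.005] [ 0.403  0.448 -0.002]
rest 0.64 [347. 201.] [ 0.587 -0.093  0.005] [ 0.584 -0.092  0.02 ]
rest 0.64 [445. 229.] [ 0.495 -0.408  0.005] [ 0.494 -0.408  0.007]
tray 0.92 [315. 229.] [0.494 0.013 0.005] [0.494 0.013 0.004]
spoon 0.61 [233. 225.] [0.509 0.277 0.005] [0.509 0.278 0.002]
spoon_head 0.78 [228. 205.] [0.574 0.296 0.005] [0.574 0.296 0.004]
spoon_head 0.45 [214. 223.] [0.517 0.339 0.005] [0.516 0.337 0.012]
spoon_end 0.63 [232. 252.] [0.42  0.276 0.005] [ 0.421  0.277 -0.   ]
fork 0.8 [212. 221.] [0.522 0.345 0.005] [0.521 0.343 0.011]
fork_head 0.47 [212. 199.] [0.597 0.351 0.005] [0.597 0.352 0.001]
fork_end 0.46 [216. 243.] [0.45  0.33  0.005] [0.45  0.329 0.008]
spoon_box 0.92 [407. 231
[... 1178 characters left out ...]
]
spoon_head 0.54 [269. 241.] [0.555 0.298 0.005] [0.546 0.306 0.013]
spoon_end 0.52 [306. 258.] [0.41  0.289 0.005] [ 0.42   0.279 -0.005]
fork_head 0.45 [246. 243.] [0.601 0.349 0.005] [ 0.607  0.345 -0.   ]
fork_end 0.46 [288. 259.] [0.446 0.326 0.005] [ 0.453  0.319 -0.002]
spoon_box 0.92 [391. 180.] [ 0.493 -0.267  0.005] [ 0.477 -0.242  0.02 ]
spoon_box 0.88 [474. 184.] [ 0.245 -0.434  0.005] [0.042 0.068 0.281]
spoon_box 0.8 [273. 180.] [0.836 0.012 0.005] [0.793 0.051 0.035]
spoon_box 0.74 [343. 156.] [ 0.766 -0.319  0.005] [ 0.725 -0.268  0.035]
fork_box 0.97 [408. 169.] [ 0.497 -0.388  0.005] [ 0.46  -0.325  0.04 ]
fork_box 0.3 [266. 286.] [0.409 0.445 0.005] [ 0.414  0.441 -0.   ]
```

View pics/top0.png

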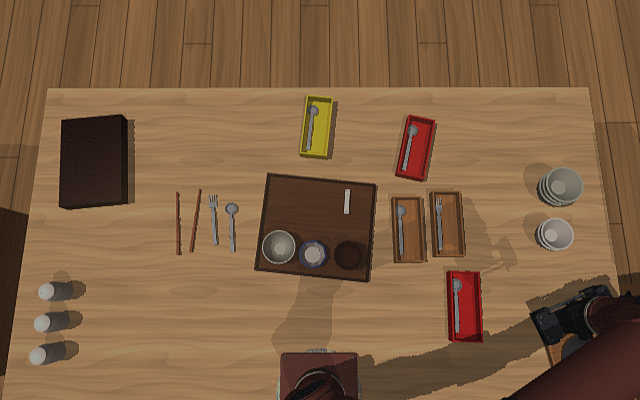

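```bash
python3 - <<'E'
import cv2,numpy as np
f=cv2.imread("pics/top0.png")
a=cv2.resize(f[180:270,165:255],(540,540),interpolation=cv2.INTER_CUBIC)
cv2.imwrite("pics/c1.png",a)
b=cv2.resize(f[120:320,380:500],None,fx=3,fy=3,interpolation=cv2.INTER_CUBIC)
cv2.imwrite("pics/c2.png",b)
E
```

```text
(no output)
```

View pics/c1.png

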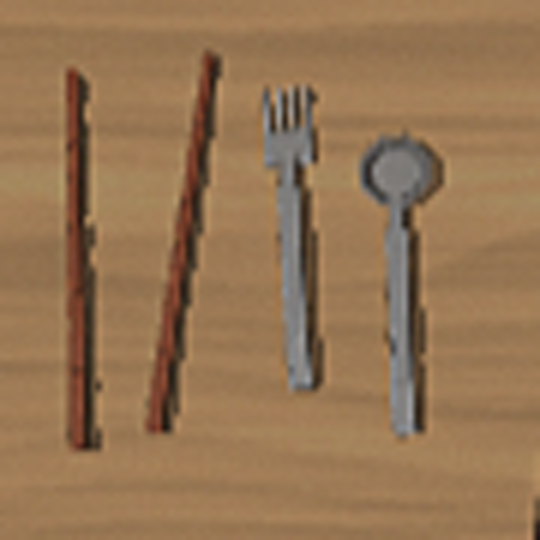

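View pics/c2.png

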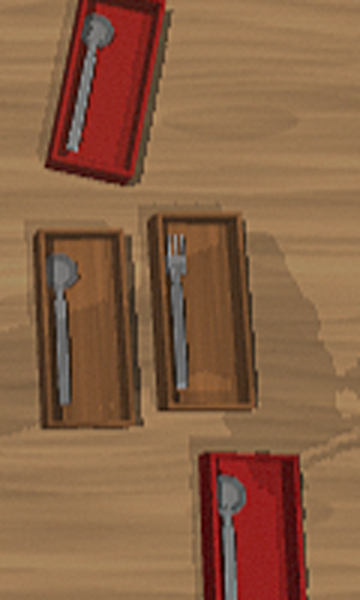

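The top picture shows two sticks at (178,222) and (196,220), the fork at (212,221) and the spoon at (232,226). The rest is at (347,201) and the tray at about (316,228).

There are five boxes: yellow (317,127), red (415,148), red (464,306), wood (408,230) with a spoon in it, and wood (447,224) with a fork in it. The task calls for wooden boxes, so spoon_box is (408,230) and fork_box is (447,224). The crop confirms both.

Next I need accurate poses.

```bash
cat > seg.py <<'E'
from h import *
im=get_image("top");f=im["frame"].astype(int);hsv=cv2.cvtColor(im["frame"],cv2.COLOR_BGR2HSV)
B,G,Rr=f[...,0],f[...,1],f[...,2]
def blobs(mask,roi,z,amin,name):
    m=np.zeros(mask.shape,np.uint8);x0,y0,x1,y1=roi;m[y0:y1,x0:x1]=mask[y0:y1,x0:x1]
    n,l,s,c=cv2.connectedComponentsWithStats(m,connectivity=8)
    for i in range(1,n):
        if s[i,4]<amin: continue
        v,u=np.nonzero(l==i);P=np.array([ray(im,p,z)[:2] for p in zip(u,v)])
        mu=P.mean(0);w,V=np.linalg.eigh(np.cov(P.T));a=V[:,1];a=a*np.sign(a[0])
        s1=(P-mu)@a;s2=(P-mu)@V[:,0];half=(s1.min()+s1.max())/2
        q=[np.sum(s1<half-0.02),np.sum(s1>half+.02)]
        (cx,cy),(rw,rh),ra=cv2.minAreaRect((P*1000).astype(np.float32))
        print(name,"px",u.mean().round(),v.mean().round(),"mid",np.round(mu+a*half,4),"yaw",round(np.arctan2(a[1],a[0]),3),"len",round(np.ptp(s1),3),"wid",round(np.ptp(s2),3),"n lo/hi",q,"rect",np.round([cx,cy,rw,rh,ra],1))
sticks=(Rr-G>40)&(Rr-B>50)&(G<75)
grey=(hsv[...,1]<70)&(hsv[...,2]>75)
white=(hsv[...,1]<60)&(hsv[...,2]>150)
dark=(hsv[...,2]<95)
if __name__=="__main__":
    blobs(sticks,(165,180,206,265),.006,20,"stick")
    blobs(grey,(204,180,245,265),.008,20,"cut")
    blobs(white,(330,180,365,225),.022,10,"rest")
    blobs(dark,(245,165,385,290),.02,500,"tray")
    for n,roi in(("sbox",(380,185,432,275)),("fbox",(424,180,475,270))):
        for u,v in ([(400,u) for u in range(0)]): pass
        # box rim by depth: points 30-45mm high
        R=np.array(im["R"]);t=np.array(im["t"]);x0,y0,x1,y1=roi;P=[]
        for v in range(y0,y1):
            for u in range(x0,x1):
                p=dep(im,(u,v))
                if .033<p[2]<.045: P.append(p[:2]*1000)
        P=np.array(P,np.float32);print(n,len(P),np.round(np.array(sum(map(list,[cv2.minAreaRect(P)[0],cv2.minAreaRect(P)[1],[cv2.minAreaRect(P)[2]]]),[])),1))
    for r in((178,222),(192,222)):print(f[r[1],r[0]-4:r[0]+10].tolist())
E
python3 seg.py
```

```text
stick px 194.0 223.0 mid [0.5273 0.4019] yaw -0.086 len 0.205 wid 0.007 n lo/hi [np.int64(51), np.int64(36)] rect [527.3 402.5   6.9 205.2  85.6]
stick px 177.0 224.0 mid [0.5176 0.4591] yaw 0.086 len 0.205 wid 0.006 n lo/hi [np.int64(44), np.int64(35)] rect [517.5 459.7 205.    6.1   5.5]
cut px 213.0 218.0 mid [0.5281 0.3422] yaw 0.106 len 0.164 wid 0.025 n lo/hi [np.int64(71), np.int64(85)] rect [527.9 343.9 162.9  23.    3. ]
cut px 231.0 223.0 mid [0.5018 0.2827] yaw 0.059 len 0.161 wid 0.036 n lo/hi [np.int64(69), np.int64(124)] rect [501.6 284.7 160.8  35.9   2.2]
rest px 346.0 201.0 mid [ 0.5847 -0.091 ] yaw -0.072 len 0.074 wid 0.014 n lo/hi [np.int64(25), np.int64(23)] rect [584.7 -90.9  13.7  74.1  86. ]
tray px 319.0 226.0 mid [0.5062 0.0055] yaw 1.255 len 0.419 wid 0.383 n lo/hi [np.int64(4763), np.int64(4293)] rect [503.2   5.2 366.6 320.   83.8]
sbox 362 [ 502.1 -298.8  125.6  227.2   89. ]
fbox 406 [ 503.5 -391.   128.2  228.7   89.7]
[[75, 110, 141], [82, 118, 146], [55, 78, 130], [41, 60, 115], [30, 42, 73], [40, 55, 71], [92, 133, 170], [85, 123, 159], [82, 121, 155], [85, 121, 158], [82, 121, 154], [82, 118, 154], [84, 121, 155], [84, 120, 156]]
[[83, 120, 155], [86, 122, 155], [86, 122, 156], [88, 123, 158], [89, 124, 160], [70, 100, 135], [45, 63, 116], [47, 66, 127], [22, 33, 46], [52, 70, 88], [91, 129, 167], [84, 122, 158], [83, 121, 156], [83, 120, 155]]
```

```bash
python3 - <<'E'
from h import *
im=get_image("top")
def quad(n,pts,z,off=(380,120),s=3):
    P=np.array([ray(im,(off[0]+p[0]/s,off[1]+p[1]/s),z)[:2] for p in pts])
    TL,TR,BR,BL=P;e1=(TL+TR-BL-BR)/2;e2=(TL+BL-TR-BR)/2
    print(n,P.mean(0).round(4),"len",np.linalg.norm(e1).round(4),np.linalg.norm(e2).round(4),"yaw",np.arctan2(e1[1],e1[0]).round(3),(np.arctan2(e2[1],e2[0])-np.pi/2).round(3))
quad("sbox",[(35,230),(130,230),(141,427),(43,428)],.04)
quad("fbox",[(148,214),(243,213),(257,407),(159,410)],.04)
f=im["frame"]
cv2.imwrite("pics/tray.png",cv2.resize(f[165:290,245:385],None,fx=5,fy=4.8,interpolation=cv2.INTER_CUBIC))
g=cv2.resize(f[165:290,245:385],None,fx=5,fy=4.8);
E
```

```text
sbox [ 0.4897 -0.2852] len 0.2093 0.1013 yaw -0.002 0.003
fbox [ 0.5084 -0.4067] len 0.2079 0.1017 yaw -0.006 0.019
```

View pics/tray.png

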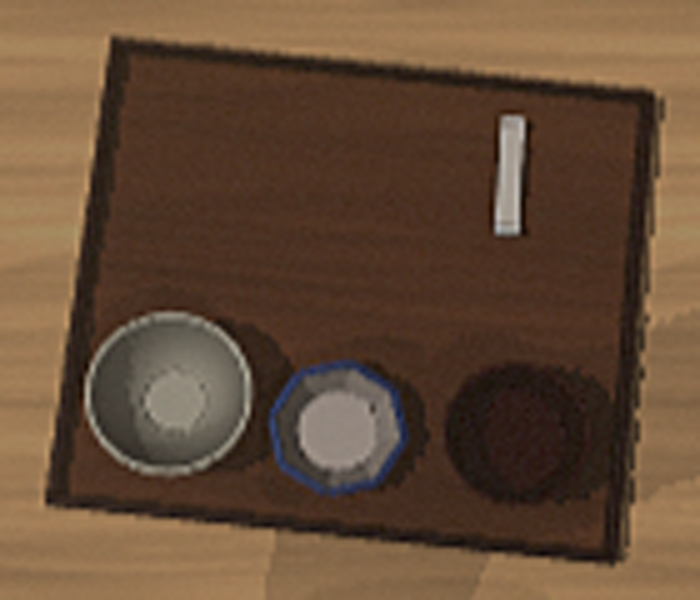

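The tray picture shows the rest at (510,175), near the upper-right corner, with rim corners at (115,38), (655,95), (615,560) and (50,505). The bowls form the lower row, well away from the place where the sticks go. The tray yaw is about -0.1. I'll do the spoon first.

```bash
python3 -m pendant '[[[1,0.8,0,0.9,-0.1],[1,0.8,0,0.9,-0.1],[1,0.8,0,0.9,-0.1],[1,0.8,0,0.9,-0.1],[1,0.8,0,0.9,-0.1],[1,0.8,0,0.9,-0.1],[1,0.8,0,0.9,-0.1],[1,0.8,0,0.9,-0.1]]]' 15; python3 -c "
from h import *;s=read_state();print(np.round(s['joint_pos'],2),s['eef_pos'],s['tool_rot'])"
```

```text
time: 2.17
eef_pos: [0.445, -0.4414, 0.2228]
tool_rot: [0.81, 0.587, 0.0, 0.0]
force: [-0.3, -0.0, 0.3]
width: 0.495
grip_force: 0.0
[ 0.87  0.3  -0.2   1.52  0.06  1.34  0.35] [ 0.44502734 -0.4413735   0.22275254] [8.09804865e-01 5.86699287e-01 1.06257563e-05 1.64896579e-04]
```

```bash
python3 -m pendant '[[[0.1,1,0,0.7,-0.1],[0.1,1,0,0.7,-0.1],[0.1,1,0,0.7,-0.1],[0.1,1,0,0.7,-0.1],[0.1,1,0,0.7,-0.1],[0.1,1,0,0.7,-0.1],[0.1,1,0,0.7,-0.1],[0.1,1,0,0.7,-0.1]]]' >/dev/null
python3 -m pendant '[[[0.1,1,0,0.7,-0.1],[0.1,1,0,0.7,-0.1],[0.1,1,0,0.7,-0.1],[0.1,1,0,0.7,-0.1],[0.1,1,0,0.7,-0.1],[0.1,1,0,0.7,-0.1],[0.1,1,0,0.7,-0.1],[0.1,1,0,0.7,-0.1]]]' >/dev/null
python3 -m pendant '[[[0.1,1,0,0.7,-0.1],[0.1,1,0,0.7,-0.1],[0.1,1,0,0.7,-0.1],[0.1,1,0,0.7,-0.1],[0.1,1,0,0.7,-0.1],[0.1,1,0,0.7,-0.1],[0.1,1,0,0.7,-0.1],[0.1,1,0,0.7,-0.1]]]'
python3 -c "
from h import *;s=read_state();q=s['tool_rot'];print(np.round(s['joint_pos'],2),s['eef_pos'],2*np.arctan2(q[1],q[0]))"
```

```text
time: 4.17
eef_pos: [0.504, 0.1587, 0.2228]
tool_rot: [-0.063, 0.998, -0.0, 0.0]
force: [-0.3, -0.3, -0.8]
width: 0.446
grip_force: 0.0
[ 0.35  0.16 -0.8   1.73  0.12  1.31  1.22] [0.50402577 0.15870043 0.22281139] 3.268632634560983
```

```bash
python3 -m pendant '[[[0,1,0,-0.1,-0.1],[0,1,-0.5,-0.1,-0.1],[0,1,-1,-0.1,-0.1],[0,1,-1,-0.05,-0.1],[-0.1,0.9,-1,0,-0.1],[0,0,-1,0,-0.1],[0,0,-1,0,-0.1],[0,0,0,0,-0.1]]]'
python3 - <<'E'
from h import *
im=get_image("side");cv2.imwrite("pics/s1.png",cv2.resize(im["frame"][190:310,190:350],None,fx=5,fy=5,interpolation=cv2.INTER_CUBIC))
s=read_state();q=s['tool_rot'];print(s['eef_pos'],2*np.arctan2(q[1],q[0]))
E
```

```text
time: 4.83
eef_pos: [0.4989, 0.2787, 0.0805]
tool_rot: [-0.041, 0.999, -0.001, -0.003]
force: [-0.4, -1.6, -0.3]
width: 0.45
grip_force: 0.0
[0.5000366  0.27917931 0.08311786] 3.2231352938919984
```

View pics/s1.png

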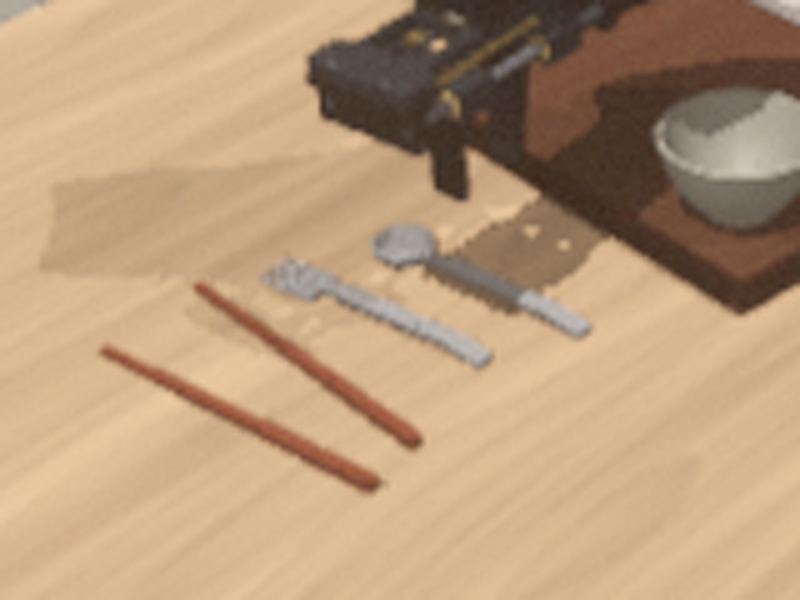

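The side crop shows the gripper above the spoon's handle (450,270) with its fingers either side, and the fork and sticks clear of it. Descend and grip.

```bash
python3 -m pendant '[[[0.1,0.05,-1,0,-0.1],[0,0,-1,0,-0.1],[0,0,-0.8,0,-0.1],[0,0,-0.45,0,-0.1],[0,0,0,0,-1],[0,0,0,0,-1],[0,0,0,0,-1],[0,0,0,0,-1]]]' 20
python3 -m pendant '[[[0,0,0,0,-1],[0,0,0,0,-1],[0,0,0.5,0,-1],[0,0,1,0,-1],[0,0,1,0,-1],[0,0,1,0,-1],[0,0,1,0,-1],[0,0,0,0,-1]]]'
```

```text
time: 5.55
eef_pos: [0.5051, 0.2819, 0.0056]
tool_rot: [-0.04, 0.999, 0.0, 0.001]
force: [0.3, 0.1, 0.6]
width: 0.234
grip_force: 0.0
time: 6.22
eef_pos: [0.5059, 0.2832, 0.1222]
tool_rot: [-0.041, 0.999, 0.001, 0.003]
force: [0.5, 1.6, -0.2]
width: 0.133
grip_force: 20.0
```

```bash
python3 -m pendant '[[[0,-0.5,0.5,0,-1],[0,-1,0,0,-1],[0,-1,0,0,-1],[0,-1,0,0,-1],[0,-1,0,0,-1],[0,-1,0,0,-1],[0,-1,0,0,-1],[0,-1,0,0,-1]]]' >/dev/null
python3 -m pendant '[[[0,-1,0,0,-1],[0,-1,0,0,-1],[0,-1,0,0,-1],[0,-1,0,0,-1],[0,-1,0,0,-1],[0,-1,0,0,-1],[0,-1,0,0,-1],[0,-1,0,0,-1]]]' >/dev/null
python3 -m pendant '[[[0,-1,0,-0.2,-1],[0,-1,0,-0.2,-1],[0,-1,0,-0.2,-1],[0,-1,0,-0.1,-1],[-0.25,-1,0,0,-1],[-0.25,-1,0,0,-1],[0,-1,0,0,-1],[0,-0.5,0,0,-1]]]' >/dev/null
python3 -m pendant '[[[0,-0.45,0,0,-1],[0,0,0,0,-1],[0,0,0,0,-1],[0,0,0,0,-1],[0,0,0,0,-1],[0,0,0,0,-1],[0,0,0,0,-1],[0,0,0,0,-1]]]'
python3 - <<'E'
from h import *
s=read_state();q=s['tool_rot'];print(s['eef_pos'],2*np.arctan2(q[1],q[0]))
im=get_image("side");cv2.imwrite("pics/s2.png",cv2.resize(im["frame"][110:230,320:480],None,fx=5,fy=5,interpolation=cv2.INTER_CUBIC))
E
```

```text
time: 8.88
eef_pos: [0.4916, -0.3045, 0.1289]
tool_rot: [0.001, 1.0, -0.0, 0.0]
force: [0.4, -0.6, -1.0]
width: 0.132
grip_force: 20.0
[ 0.49161096 -0.30447887  0.1288992 ] 3.1395046167482747
```

View pics/s2.png

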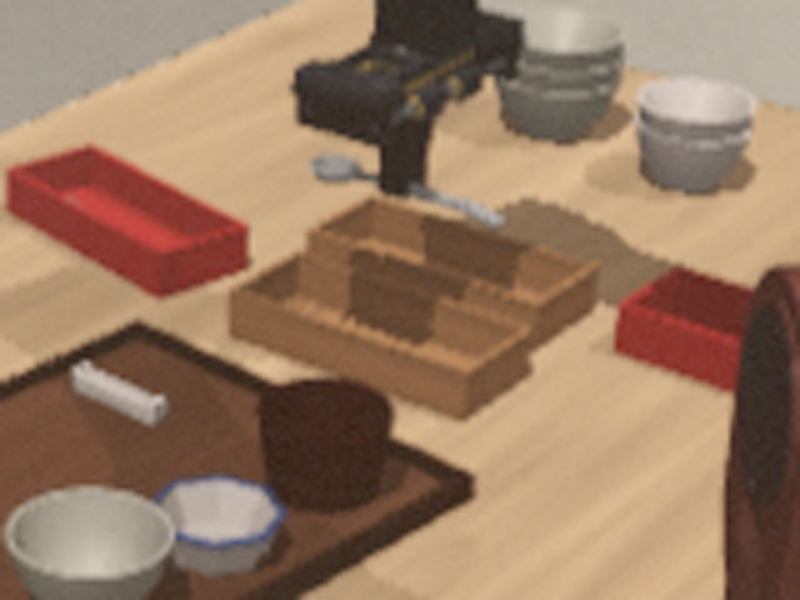

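The side crop shows the spoon held level by the fingers at (405,185). The wooden spoon box sits directly below it in world position, with the fork box behind. Lower and release.

```bash
python3 -m pendant '[[[-0.05,0.06,-1,0,-1],[0,0,-1,0,-1],[0,0,-1,0,-1],[0,0,-0.8,0,-1],[0,0,-0.5,0,-1],[0,0,-0.3,0,-1],[0,0,0,0,-1],[0,0,0,0,-1]]]'
python3 -m pendant '[[[0,0,0,0,-0.58],[0,0,0,0,-0.58],[0,0,0,0,-0.58],[0,0,0,0,-0.58],[0,0,0.5,0,-0.58],[0,0,1,0,-0.58],[0,0,1,0,-0.5],[0,0.5,1,0,-0.1]]]'
python3 -m pendant '[[[0,1,0.6,0,-0.1],[0,1,0.5,0,-0.1],[0,1,0,0,-0.1],[0,1,0,0,-0.1],[0,1,0,0,-0.1],[0,1,0,0,-0.1],[0,1,0,0,-0.1],[0,1,0,0,-0.1]]]'
```

```text
time: 9.6
eef_pos: [0.4907, -0.3036, 0.0144]
tool_rot: [0.001, 1.0, -0.0, 0.0]
force: [0.7, 0.1, -0.4]
width: 0.13
grip_force: 20.0
time: 10.27
eef_pos: [0.4897, -0.2931, 0.1032]
tool_rot: [0.003, 1.0, -0.0, 0.0]
force: [0.4, -0.6, 0.4]
width: 0.267
grip_force: 0.0
time: 10.93
eef_pos: [0.4902, -0.0897, 0.13]
tool_rot: [0.001, 1.0, -0.0, 0.0]
force: [0.9, -1.0, 0.5]
width: 0.448
grip_force: 0.0
```

```bash
python3 -m pendant '[[[0.3,1,0.3,0.2,-0.1],[0.3,1,0.3,0.2,-0.1],[0.3,1,0,0.2,-0.1],[0.3,1,0,0.2,-0.1],[0.3,1,0,0.2,-0.1],[0,1,0,0,-0.1],[0,1,0,0,-0.1],[0,1,0,0,-0.1]]]'>/dev/null
python3 -m pendant '[[[0,1,0,0,-0.1],[0,1,0,0,-0.1],[0,1,0,0,-0.1],[0,1,0,0,-0.1],[0,1,0,0,-0.1],[0,1,0,0,-0.1],[0,1,0,0,-0.1],[0,0.6,0,0,-0.1]]]'
python3 -m pendant '[[[0,0.5,-1,0,-0.1],[0,0,-1,0,-0.1],[0,0,-0.5,0,-0.1],[0,0,0,0,-0.1],[0,0,0,0,-0.1],[0,0,0,0,-0.1],[0,0,0,0,-0.1],[0,0,0,0,-0.1]]]'
python3 - <<'E'
from h import *
import seg
s=read_state();q=s['tool_rot'];print(s['eef_pos'],2*np.arctan2(q[1],q[0]))
seg.blobs(seg.grey,(385,190,475,270),.012,20,"inbox")
im=seg.im
for th in("spoon_head","spoon_end","spoon"):
  for r in pinpoint(im,th)[:4]:print(th,round(r["p"],2),np.round(ray(im,r["pixel"],.012),3))
E
```

```text
time: 12.27
eef_pos: [0.527, 0.3021, 0.1451]
tool_rot: [-0.06, 0.998, 0.001, 0.0]
force: [0.4, 0.1, -0.0]
width: 0.453
grip_force: 0.0
time: 12.93
eef_pos: [0.5285, 0.3116, 0.0827]
tool_rot: [-0.058, 0.998, 0.0, 0.001]
force: [-0.5, 0.1, 0.5]
width: 0.455
grip_force: 0.0
[0.52837404 0.31154798 0.0824336 ] 3.258197942156352
inbox px 439.0 223.0 mid [ 0.5129 -0.3895] yaw -0.018 len 0.167 wid 0.021 n lo/hi [np.int64(78), np.int64(86)] rect [ 513.1 -387.3   20.2  167.1   87.7]
inbox px 407.0 226.0 mid [ 0.4903 -0.2845] yaw -0.011 len 0.165 wid 0.072 n lo/hi [np.int64(144), np.int64(258)] rect [ 490.4 -281.1   71.6  163.9   86.9]
spoon_head 0.73 [ 0.552 -0.296  0.012]
spoon_end 0.83 [ 0.407 -0.303  0.012]
spoon 0.59 [ 0.494 -0.303  0.012]
```

```bash
python3 -m pendant '[[[0,0.8,0,0,-0.1],[0,0.46,0,0,-0.1],[0,0,-0.5,0,-0.1],[0,0,-1,0,-0.1],[0,0,-1,0,-0.1],[0,0,-0.4,0,-0.1],[0,0,-0.2,0,-0.1],[0,0,0,0,-0.1]]]'
python3 -m pendant '[[[0,0,0,0,-1],[0,0,0,0,-1],[0,0,0,0,-1],[0,0,0,0,-1],[0,0,0,0,-1],[0,0,0,0,-1],[0,0,0,0,-1],[0,0,0,0,-1]]]' 20
python3 -m pendant '[[[0,0,0.5,0,-1],[0,0,1,0,-1],[0,0,1,0,-1],[0,0,1,0,-1],[0,0,1,0,-1],[0,-0.5,0.5,0,-1],[0,-1,0,0,-1],[0,-1,0,0,-1]]]'
```

```text
time: 13.8
eef_pos: [0.5271, 0.3425, 0.0026]
tool_rot: [-0.059, 0.998, -0.0, -0.001]
force: [0.2, -0.3, -0.1]
width: 0.453
grip_force: 0.0
time: 14.47
eef_pos: [0.5281, 0.3432, 0.0043]
tool_rot: [-0.058, 0.998, 0.0, 0.0]
force: [-0.1, -0.7, 5.0]
width: 0.135
grip_force: 20.0
time: 15.13
eef_pos: [0.5275, 0.2814, 0.1306]
tool_rot: [-0.06, 0.998, 0.001, 0.001]
force: [1.4, 0.2, -1.1]
width: 0.135
grip_force: 20.0
```

```bash
python3 -m pendant '[[[0,-1,0,0,-1],[0,-1,0,0,-1],[0,-1,0,0,-1],[0,-1,0,0,-1],[0,-1,0,0,-1],[0,-1,0,0,-1],[0,-1,0,0,-1],[0,-1,0,0,-1]]]' >/dev/null
python3 -m pendant '[[[0,-1,0,0,-1],[0,-1,0,0,-1],[0,-1,0,0,-1],[0,-1,0,0,-1],[0,-1,0,0,-1],[0,-1,0,0,-1],[0,-1,0,0,-1],[0,-1,0,0,-1]]]' >/dev/null
python3 -m pendant '[[[0,-1,0,-0.2,-1],[0,-1,0,-0.2,-1],[0,-1,0,-0.2,-1],[0,-1,0,-0.2,-1],[-0.36,-1,0,-0.2,-1],[-0.36,-1,0,0,-1],[0,-1,0,0,-1],[0,-1,0,0,-1]]]' >/dev/null
python3 -m pendant '[[[0,-1,0,0,-1],[0,-1,0,0,-1],[0,-1,0,0,-1],[0,-0.8,0,0,-1],[0,-0.4,0,0,-1],[0,0,0,0,-1],[0,0,0,0,-1],[0,0,0,0,-1]]]'
python3 -c "
from h import *;s=read_state();q=s['tool_rot'];print(s['eef_pos'],2*np.arctan2(q[1],q[0]),s['joint_pos'])"
```

```text
time: 17.8
eef_pos: [0.5103, -0.4228, 0.1288]
tool_rot: [0.001, 1.0, 0.0, 0.0]
force: [0.4, 0.9, 0.5]
width: 0.134
grip_force: 20.0
[ 0.5103291  -0.422777    0.12878317] 3.140163088427913 [ 0.99041771  0.46625237 -0.49002562  1.52181078  0.22701367  1.21089193
  2.03387991]
```

```bash
python3 -m pendant '[[[0,-0.14,-1,0,-1],[0,0,-1,0,-1],[0,0,-1,0,-1],[0,0,-0.8,0,-1],[0,0,-0.5,0,-1],[0,0,-0.35,0,-1],[0,0,0,0,-1],[0,0,0,0,-1]]]'
python3 -m pendant '[[[0,0,0,0,-0.58],[0,0,0,0,-0.58],[0,0,0,0,-0.58],[0,0,0,0,-0.58],[0,0,0.5,0,-0.58],[0,0,1,0,-0.58],[0,0,1,0,-0.5],[0,0.5,1,0,-0.1]]]'
python3 -m pendant '[[[0,1,0.6,0,-0.1],[0,1,0.5,0,-0.1],[0,1,0,0,-0.1],[0,1,0,0,-0.1],[0,1,0,0,-0.1],[0,1,0,0,-0.1],[0,1,0,0,-0.1],[0,1,0,0,-0.1]]]' 10
```

```text
time: 18.47
eef_pos: [0.5103, -0.4277, 0.0133]
tool_rot: [0.001, 1.0, -0.0, 0.0]
force: [-0.1, 0.3, -0.1]
width: 0.136
grip_force: 20.0
time: 19.13
eef_pos: [0.5089, -0.4178, 0.1019]
tool_rot: [0.003, 1.0, -0.001, 0.0]
force: [-0.2, -0.8, 0.2]
width: 0.267
grip_force: 0.0
time: 19.8
eef_pos: [0.5098, -0.2142, 0.1288]
tool_rot: [0.001, 1.0, -0.0, 0.0]
force: [1.0, 1.1, -0.0]
width: 0.448
grip_force: 0.0
```

```bash
python3 -m pendant '[[[0,1,0,0,-0.1],[0,1,0,0,-0.1],[0,1,0,0,-0.1],[0,1,0,0,-0.1],[0,1,0,0,-0.1],[0,1,0,0,-0.1],[0,1,0,0,-0.1],[0,1,0,0,-0.1]]]'>/dev/null
python3 -m pendant '[[[0.2,1,0,-0.2,-0.1],[0.2,1,0,-0.2,-0.1],[0.2,1,0,-0.2,-0.1],[0.1,1,0,-0.1,-0.1],[0,1,0,0,-0.1],[0,1,0,0,-0.1],[0,1,0,0,-0.1],[0,1,0,0,-0.1]]]'>/dev/null
python3 -m pendant '[[[0,1,0,0,-0.1],[0,1,0,0,-0.1],[0,1,0,0,-0.1],[0,1,0,0,-0.1],[0,1,0,0,-0.1],[0,1,0,0,-0.1],[0,1,0,0,-0.1],[0,0.5,0,0,-0.1]]]'>/dev/null
python3 -m pendant '[[[0,0,-1,0,-0.1],[0,0,-1,0,-0.1],[0,0,0,0,-0.1],[0,0,0,0,-0.1],[0,0,0,0,-0.1],[0,0,0,0,-0.1],[0,0,0,0,-0.1],[0,0,0,0,-0.1]]]'
python3 - <<'E'
from h import *
import seg
s=read_state();q=s['tool_rot'];print(s['eef_pos'],2*np.arctan2(q[1],q[0]))
seg.blobs(seg.grey,(385,190,475,270),.012,20,"inbox")
seg.blobs(seg.sticks,(165,180,206,265),.006,20,"stick")
im=seg.im
for th in("fork_head","fork_end","fork"):
  for r in pinpoint(im,th)[:4]:print(th,round(r["p"],2),np.round(ray(im,r["pixel"],.012),3))
E
```

```text
time: 22.47
eef_pos: [0.5278, 0.3722, 0.0788]
tool_rot: [0.044, 0.999, 0.0, 0.001]
force: [-1.0, -0.3, 0.2]
width: 0.455
grip_force: 0.0
[0.52762679 0.37216577 0.07848866] 3.0544822617118372
inbox px 439.0 223.0 mid [ 0.5129 -0.3895] yaw -0.017 len 0.167 wid 0.021 n lo/hi [np.int64(78), np.int64(88)] rect [ 513.1 -387.3   20.2  167.1   87.6]
inbox px 451.0 222.0 mid [ 0.5112 -0.427 ] yaw 0.01 len 0.164 wid 0.026 n lo/hi [np.int64(79), np.int64(97)] rect [ 511.4 -428.3  164.    25.6    2.6]
inbox px 407.0 226.0 mid [ 0.4903 -0.2844] yaw -0.012 len 0.165 wid 0.072 n lo/hi [np.int64(143), np.int64(260)] rect [ 490.4 -281.1   71.6  163.9   86.9]
stick px 185.0 219.0 mid [0.5315 0.4352] yaw 0.858 len 0.212 wid 0.071 n lo/hi [np.int64(340), np.int64(309)] rect [532.  434.6 210.4  68.8  52.1]
fork_head 0.67 [ 0.591 -0.434  0.012]
fork_end 0.77 [ 0.439 -0.428  0.012]
fork_end 0.72 [ 0.588 -0.101  0.012]
fork_end 0.18 [ 0.494 -0.297  0.012]
fork 0.73 [ 0.558 -0.294  0.012]
fork 0.54 [ 0.508 -0.42   0.012]
```

```bash
python3 -m pendant '[[[0,0.7,0,0,-0.1],[0,0.5,0,0,-0.1],[0,0,-0.5,0,-0.1],[0,0,-1,0,-0.1],[0,0,-1,0,-0.1],[0,0,-0.4,0,-0.1],[0,0,-0.1,0,-0.1],[0,0,0,0,-0.1]]]'
python3 -m pendant '[[[0,0,0,0,-1],[0,0,0,0,-1],[0,0,0,0,-1],[0,0,0,0,-1],[0,0,0,0,-1],[0,0,0,0,-1],[0,0,0,0,-1],[0,0,0,0,-1]]]' 12
python3 -m pendant '[[[0,0,0.3,0,-1],[0,0,1,0,-1],[0,0,1,0,-1],[0,0,1,0,-1],[0,-0.5,1,0,-1],[0,-1,0.4,0,-1],[0,-1,0,0,-1],[0,-1,0,0,-1]]]'
```

```text
time: 23.33
eef_pos: [0.5266, 0.4016, 0.0015]
tool_rot: [0.043, 0.999, -0.001, -0.001]
force: [-0.2, -0.2, 1.1]
width: 0.448
grip_force: 0.0
time: 24.0
eef_pos: [0.5273, 0.402, 0.0027]
tool_rot: [0.043, 0.999, -0.0, 0.0]
force: [-0.7, -1.4, 1.1]
width: 0.091
grip_force: 12.0
time: 24.67
eef_pos: [0.5274, 0.3143, 0.1216]
tool_rot: [0.043, 0.999, 0.0, 0.001]
force: [0.7, -0.5, -0.0]
width: 0.093
grip_force: 12.0
```

```bash
python3 -m pendant '[[[0.2,-0.84,0,-0.82,-1],[0.2,-0.84,0,-0.82,-1],[0.2,-0.84,0,-0.82,-1],[0.2,-0.84,0,-0.82,-1],[0.2,-0.84,0,-0.82,-1],[0.2,-0.84,0,-0.82,-1],[0.2,-0.84,0,-0.82,-1],[0.2,-0.84,0,-0.82,-1]]]'>/dev/null
python3 -m pendant '[[[0.2,-0.84,0,-0.82,-1],[0.2,-0.84,0,-0.82,-1],[0.2,-0.84,0,-0.82,-1],[0.2,-0.84,0,-0.82,-1],[0.2,-0.84,0,-0.82,-1],[0.2,-0.84,0,-0.82,-1],[0.2,-0.84,0,-0.82,-1],[0.2,-0.84,0,-0.82,-1]]]'>/dev/null
python3 -m pendant '[[[0,0,-0.5,0,-1],[0,0,-1,0,-1],[0,0,-0.8,0,-1],[0,0,0,0,-1],[0,0,0,0,-1],[0,0,0,0,-1],[0,0,0,0,-1],[0,0,0,0,-1]]]'
python3 - <<'E'
from h import *
s=read_state();q=s['tool_rot'];print(s['eef_pos'],2*np.arctan2(q[1],q[0]))
im=get_image("side");cv2.imwrite("pics/s3.png",cv2.resize(im["frame"][140:260,280:440],None,fx=5,fy=5,interpolation=cv2.INTER_CUBIC))
E
```

```text
time: 26.67
eef_pos: [0.6081, -0.0213, 0.0641]
tool_rot: [0.738, 0.675, 0.001, 0.001]
force: [0.3, -0.3, 0.1]
width: 0.085
grip_force: 12.0
[ 0.60813433 -0.02125794  0.0640618 ] 1.4807101029548033
```

View pics/s3.png

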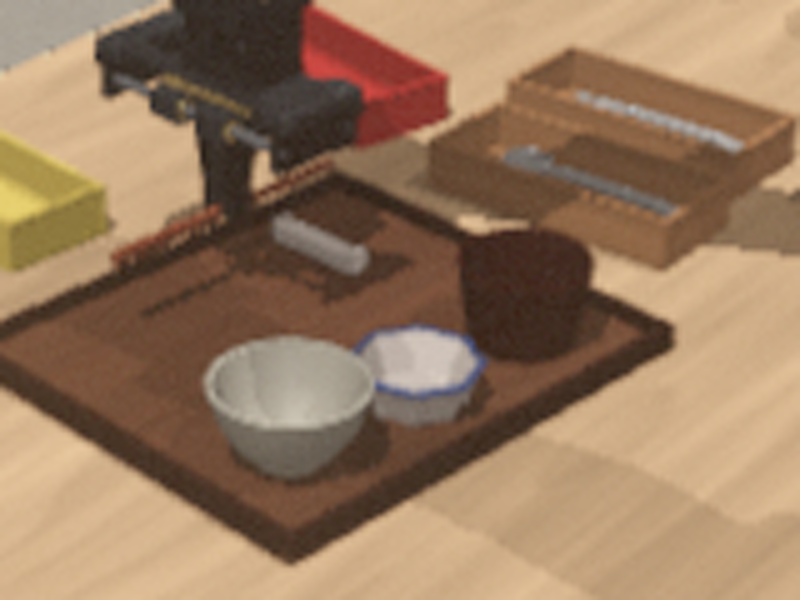

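The side crop shows the stick held level at (220,215), along the tray and above the rest at (320,245), with its thin end past the rest. Lower and release.

```bash
python3 -m pendant '[[[0,0,-0.5,0,-1],[0,0,-0.5,0,-1],[0,0,-0.4,0,-1],[0,0,-0.15,0,-1],[0,0,0,0,-1],[0,0,0,0,-1],[0,0,0,0,-1],[0,0,0,0,-1]]]'
python3 -m pendant '[[[0,0,0,0,-0.6],[0,0,0,0,-0.5],[0,0,0,0,-0.45],[0,0,0,0,-0.45],[0,0,0,0,-0.45],[0,0,0,0,-0.45],[0,0,0.3,0,-0.45],[0,0,0.6,0,-0.45]]]'
python3 -m pendant '[[[0,0,1,0,-0.45],[0,0,1,0,-0.3],[0,0,1,0,-0.1],[-0.2,0.8,0.5,0.8,-0.1],[-0.2,0.8,0,0.8,-0.1],[-0.2,0.8,0,0.8,-0.1],[-0.2,0.8,0,0.8,-0.1],[-0.2,0.8,0,0.8,-0.1]]]'
```

```text
time: 27.38
eef_pos: [0.6076, -0.0214, 0.0243]
tool_rot: [0.738, 0.674, 0.0, 0.0]
force: [0.2, -0.2, -0.1]
width: 0.088
grip_force: 12.0
time: 28.05
eef_pos: [0.6059, -0.0215, 0.0452]
tool_rot: [0.738, 0.674, -0.001, -0.001]
force: [-0.0, 0.2, 0.7]
width: 0.275
grip_force: 0.0
time: 28.72
eef_pos: [0.582, 0.0795, 0.1346]
tool_rot: [0.555, 0.832, 0.0, 0.0]
force: [-0.3, 0.2, -0.2]
width: 0.446
grip_force: 0.0
```

```bash
python3 -m pendant '[[[-0.16,0.95,0,0.66,-0.1],[-0.16,0.95,0,0.66,-0.1],[-0.16,0.95,0,0.66,-0.1],[-0.16,0.95,0,0.66,-0.1],[-0.16,0.95,0,0.66,-0.1],[-0.16,0.95,0,0.66,-0.1],[-0.16,0.95,0,0.66,-0.1],[-0.16,0.95,0,0.66,-0.1]]]'>/dev/null
python3 -m pendant '[[[-0.16,0.95,0,0.66,-0.1],[-0.16,0.95,0,0.66,-0.1],[-0.16,0.95,0,0.66,-0.1],[-0.16,0.95,0,0.66,-0.1],[-0.16,0.95,0,0.66,-0.1],[-0.16,0.95,0,0.66,-0.1],[-0.16,0.95,0,0.66,-0.1],[-0.16,0.95,0,0.66,-0.1]]]'>/dev/null
python3 -m pendant '[[[0,0,-0.5,0,-0.1],[0,0,-1,0,-0.1],[0,0,-1,0,-0.1],[0,0,0,0,-0.1],[0,0,0,0,-0.1],[0,0,0,0,-0.1],[0,0,0,0,-0.1],[0,0,0,0,-0.1]]]'
python3 - <<'E'
from h import *
import seg
s=read_state();q=s['tool_rot'];print(s['eef_pos'],2*np.arctan2(q[1],q[0]))
im=seg.im
cv2.imwrite("pics/t2.png",cv2.resize(im["frame"][165:290,245:385],None,fx=5,fy=4.8,interpolation=cv2.INTER_CUBIC))
seg.blobs((seg.Rr-seg.B>50)&(seg.Rr>95),(265,178,372,225),.02,15,"stickB")
for th in("stick_a_tip","stick_a_butt"):
  for r in pinpoint(im,th)[:4]:print(th,round(r["p"],2),np.round(r["pixel"]),np.round(ray(im,r["pixel"],.02),3))
E
```

```text
time: 30.72
eef_pos: [0.5189, 0.4591, 0.0732]
tool_rot: [-0.043, 0.999, 0.001, 0.001]
force: [0.9, -0.6, -0.0]
width: 0.449
grip_force: 0.0
[0.51877348 0.45902113 0.07285838] 3.2272740875229915
stickB px 353.0 179.0 mid [ 0.6586 -0.0926] yaw 1.516 len 0.161 wid 0.017 n lo/hi [np.int64(91), np.int64(29)] rect [653.9 -92.5 161.   17.   89.9]
stickB px 298.0 192.0 mid [0.6156 0.0649] yaw -1.569 len 0.036 wid 0.007 n lo/hi [np.int64(0), np.int64(0)] rect [615.3  64.9  36.    6.7  89.9]
stickB px 312.0 193.0 mid [0.6127 0.0225] yaw 1.56 len 0.036 wid 0.007 n lo/hi [np.int64(0), np.int64(0)] rect [611.9  22.5  35.9   6.7  89.9]
stickB px 331.0 194.0 mid [ 0.6078 -0.041 ] yaw 1.497 len 0.079 wid 0.01 n lo/hi [np.int64(13), np.int64(16)] rect [606.9 -40.9  79.    9.4  84.8]
stickB px 352.0 196.0 mid [ 0.6025 -0.1094] yaw 1.564 len 0.026 wid 0.007 n lo/hi [np.int64(0), np.int64(0)] rect [ 601.6 -109.4   26.1    6.7   89.9]
```

View pics/t2.png

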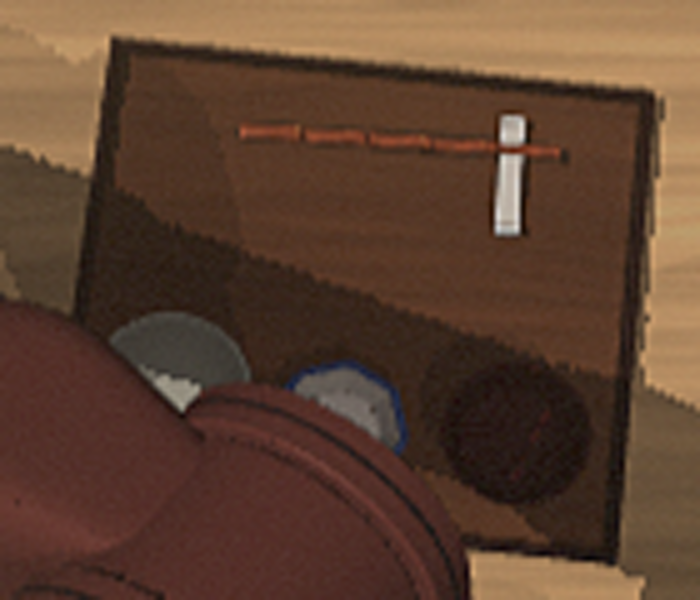

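The top crop shows the first stick lying across the rest at (512,150) with its thin end at (567,155), about 36 mm past the centre line, and its butt at (240,132). Next is the second stick.

```bash
python3 -m pendant '[[[-0.04,0,-0.5,0,-0.1],[0,0,-1,0,-0.1],[0,0,-0.8,0,-0.1],[0,0,-0.4,0,-0.1],[0,0,-0.1,0,-0.1],[0,0,0,0,-0.1],[0,0,0,0,-1],[0,0,0,0,-1]]]'
python3 -m pendant '[[[0,0,0,0,-1],[0,0,0,0,-1],[0,0,0,0,-1],[0,0,0,0,-1],[0,0,0,0,-1],[0,0,0,0,-1],[0,0,0,0,-1],[0,0,0,0,-1]]]' 12
python3 -m pendant '[[[0,0,0.3,0,-1],[0,0,1,0,-1],[0,0,1,0,-1],[0,0,1,0,-1],[0,-0.5,1,0,-1],[0,-1,0.4,0,-1],[0,-1,0,0,-1],[0,-1,0,0,-1]]]'
```

```text
time: 31.53
eef_pos: [0.5173, 0.4587, 0.0012]
tool_rot: [-0.043, 0.999, 0.0, 0.0]
force: [-0.4, 0.4, 0.0]
width: 0.368
grip_force: 0.0
time: 32.2
eef_pos: [0.5172, 0.4585, 0.0013]
tool_rot: [-0.043, 0.999, -0.0, -0.0]
force: [0.3, 0.2, 0.4]
width: 0.088
grip_force: 12.0
time: 32.87
eef_pos: [0.5173, 0.3709, 0.1205]
tool_rot: [-0.043, 0.999, 0.0, 0.001]
force: [0.1, -0.7, -0.6]
width: 0.089
grip_force: 12.0
```

```bash
python3 -m pendant '[[[0.14,-0.97,0,-0.91,-1],[0.14,-0.97,0,-0.91,-1],[0.14,-0.97,0,-0.91,-1],[0.14,-0.97,0,-0.91,-1],[0.14,-0.97,0,-0.91,-1],[0.14,-0.97,0,-0.91,-1],[0.14,-0.97,0,-0.91,-1],[0.14,-0.97,0,-0.91,-1]]]'>/dev/null
python3 -m pendant '[[[0.14,-0.97,0,-0.91,-1],[0.14,-0.97,0,-0.91,-1],[0.14,-0.97,0,-0.91,-1],[0.14,-0.97,0,-0.91,-1],[0.14,-0.97,0,-0.91,-1],[0.14,-0.97,0,-0.91,-1],[0.14,-0.97,0,-0.91,-1],[0.14,-0.97,0,-0.91,-1]]]'>/dev/null
python3 -m pendant '[[[0,0,-0.5,0,-1],[0,0,-1,0,-1],[0,0,-0.8,0,-1],[0,0,0,0,-1],[0,0,0,0,-1],[0,0,0,0,-1],[0,0,0,0,-1],[0,0,0,0,-1]]]'
python3 -c "
from h import *;s=read_state();q=s['tool_rot'];print(s['eef_pos'],2*np.arctan2(q[1],q[0]))"
```

```text
time: 34.87
eef_pos: [0.5741, -0.0168, 0.0627]
tool_rot: [0.738, 0.675, 0.001, 0.001]
force: [0.4, 0.4, 0.7]
width: 0.091
grip_force: 12.0
[ 0.5741179  -0.01679606  0.0627193 ] 1.480613287153518
```

```bash
python3 -m pendant '[[[0,0,-0.5,0,-1],[0,0,-0.5,0,-1],[0,0,-0.4,0,-1],[0,0,-0.15,0,-1],[0,0,0,0,-1],[0,0,0,0,-1],[0,0,0,0,-1],[0,0,0,0,-1]]]'
python3 -m pendant '[[[0,0,0,0,-0.65],[0,0,0,0,-0.6],[0,0,0,0,-0.6],[0,0,0,0,-0.6],[0,0,0,0,-0.6],[0,0,0,0,-0.6],[0,0,0.3,0,-0.6],[0,0,0.6,0,-0.6]]]'
python3 -m pendant '[[[0,0,1,0,-0.6],[0,0,1,0,-0.6],[0,0,1,0,-0.5],[0,1,0.5,0,-0.1],[0,1,0,0,-0.1],[0,1,0,0,-0.1],[0,1,0,0,-0.1],[0,1,0,0,-0.1]]]'
python3 -m pendant '[[[0,1,0,0,-0.1],[0,1,0,0,-0.1],[0,1,0,0,-0.1],[0,1,0,0,-0.1],[0,1,0,0,-0.1],[0,1,0,0,-0.1],[0,1,0,0,-0.1],[0,1,0,0,-0.1]]]'
python3 - <<'E'
from h import *
import seg
im=seg.im
cv2.imwrite("pics/t3.png",cv2.resize(im["frame"][165:290,245:385],None,fx=5,fy=4.8,interpolation=cv2.INTER_CUBIC))
i2=get_image("side")
cv2.imwrite("pics/s4.png",cv2.resize(i2["frame"][140:260,280:440],None,fx=5,fy=5,interpolation=cv2.INTER_CUBIC))
E
```

```text
time: 35.53
eef_pos: [0.5735, -0.0169, 0.0229]
tool_rot: [0.738, 0.674, 0.0, 0.0]
force: [0.5, -0.1, 1.0]
width: 0.088
grip_force: 12.0
time: 36.2
eef_pos: [0.5719, -0.017, 0.0441]
tool_rot: [0.738, 0.674, -0.001, -0.001]
force: [-0.2, -0.4, -0.4]
width: 0.202
grip_force: 0.0
time: 36.87
eef_pos: [0.5732, 0.1092, 0.1334]
tool_rot: [0.738, 0.674, 0.0, 0.0]
force: [-0.3, 0.6, 0.3]
width: 0.438
grip_force: 0.0
time: 37.53
eef_pos: [0.5731, 0.3092, 0.1332]
tool_rot: [0.738, 0.674, 0.0, 0.0]
force: [-0.3, 0.1, 1.1]
width: 0.449
grip_force: 0.0
```

View pics/t3.png

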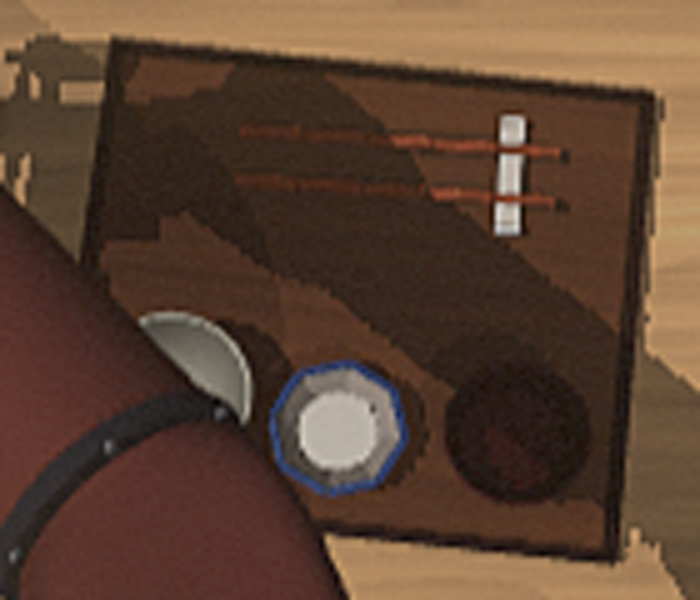

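View pics/s4.png

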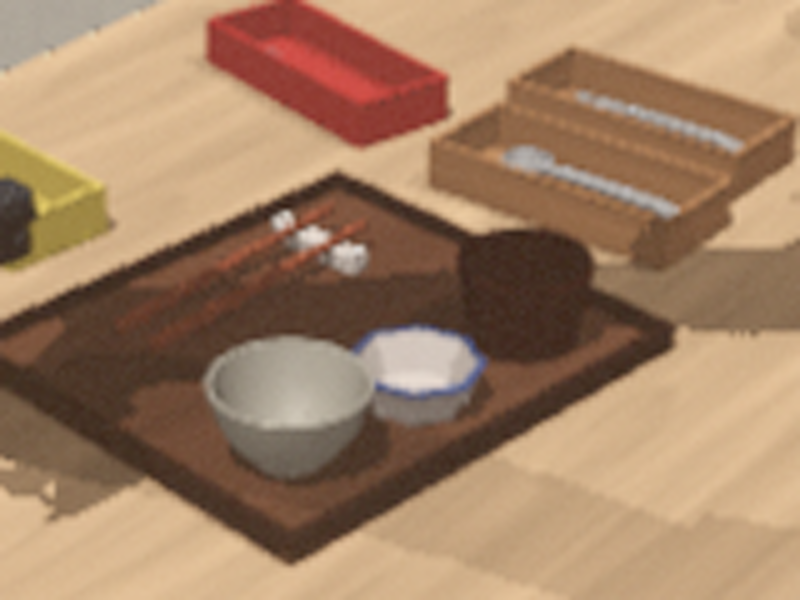

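Both crops show the sticks parallel on the rest, at (512,150) and (510,200), with their tips about 35 mm past its centre line and between the lips. The bowls are unmoved, and the spoon and fork lie in their boxes. Let the arm settle and hand in.

```bash
python3 -m pendant '[[[0,0,0,0,-0.1],[0,0,0,0,-0.1],[0,0,0,0,-0.1],[0,0,0,0,-0.1],[0,0,0,0,-0.1],[0,0,0,0,-0.1],[0,0,0,0,-0.1],[0,0,0,0,-0.1]]]'
python3 -c "
from cell import manip;print(manip.job_done())"
```

```text
time: 38.3
eef_pos: [0.5733, 0.3079, 0.1326]
tool_rot: [0.738, 0.674, -0.0, -0.0]
force: [0.5, 0.6, -0.7]
width: 0.451
grip_force: 0.0
the job is handed in; nothing more can be done
None
```

Job handed in at 38.3 s with no verdict returned; the last pictures show both chopsticks side by side across the rest, the spoon and fork flat in their own wooden boxes, and the bowls and dish where they were.

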